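# Close up the pots on the desk organiser rail

### The arm

A 6-joint arm with a two-finger parallel gripper is mounted at the origin on the work surface. World frame = base frame: x ahead of the robot, y to its left, z up, the work surface at z = 0. Lengths are in m, angles in rad, forces in N, time in s.
With the tool pointing down it reaches from about 0.4 to 0.825 m from the base axis. Payload 7 kg.
Tool frame: the origin (TCP) lies between the finger pads; the fingertips stand 11 mm ahead of it and the grasp point (between the pads) lies 8 mm behind it (arm.tips_ahead is the distance from the TCP to the fingertips, in m); z points along the fingers, x is the direction in which the jaws open and shut, and the axes are right-handed (so a half turn about z gives the same grasp; the last joint's range is limited). The gripper opens to 88 mm and grips with 3 to 60 N. Pads are 19 mm wide; open, the fingers measure 130 mm over their backs; the gripper's body (78 mm by 193 mm) begins 47 mm behind the grasp point.
Start: joints at [1.598, 0.359, 0.012, 0, -1.224, -0.288], TCP at [0.174, 0.652, 0.238] pointing down, gripper open.
Joint ranges: [-3.07, 3.07], [-1.43, 2.12], [-1.02, 1.25], [-3.03, 1.67], [-3.05, -0], [-3.03, 3.03]. Speed limits (rad/s): [2.39, 2.39, 3.01, 3.14, 3.14, 3.14].

### API

Orientations are given as [roll, pitch, yaw] about the fixed x, y, z axes, in that order (R = Rz(yaw) Ry(pitch) Rx(roll)).
In Python, from station import arm, optics, finder gives the robot as it stands. The module is installed in compiled form; this text tells all that it offers.
- The arm moves only by the tool apply_moves, never from a script. Its argument "increments" is one flat list of numbers, 6 for each row, row after row: the shift along the world's x, y, z in m, then the turn, a rotation vector about the world's x, y, z in rad. In form: [tx, ty, tz, rx, ry, rz, tx, ty, tz, rx, ry, rz, ...]. A call has 1 to 20 rows; each row shifts and turns the pose as measured when the row begins; what a row does not reach is not made up. A row lasts 1/12 s, in which the tool goes at most 41.7 mm and 7.16 degrees, less where a joint would pass 70% of its speed; a pose out of reach is approached as far as the arm can. A call with a gripper value outside its range is refused whole. "hand" is the closure, from 0 (fully open) to 1 (shut), set as the call begins (left out, the last holds). The fingers move at their own pace and stop on an object; "force" is the grip in N (left out, the last holds). Time passes only in rows, so rows that do not move let the fingers close. It gives the time, the measured TCP pose, the force and the opening at its end, in the units of the state.
- arm.get_state(): the state, without advancing time (a new reading comes with each control period).
- optics.grab_frame(name): name is "side" or "top" or "wrist"; returns the picture (420x560x3 uint8, red, green, blue); there is no depth.
- optics.camera_model(name): a dict with "fx", "fy", "cx", "cy" (pixels), "dist_coeffs" ([k1, k2, p1, p2, k3] as OpenCV has them; the pictures are not rectified), "world_to_cam" (4x4, takes a point from world to camera coordinates); the wrist camera has in their place "T_tool_cam" (4x4, takes a point from camera to tool coordinates, whose origin is the TCP and whose axes are the tool frame's). Camera axes: x right, y up, looking along -z (the intrinsics and any distortion apply to the point x, -y, -z); pixel columns grow to the right and rows downward; lengths in m; the calibration is good to about 2 mm. A picture is of the moment at which its call begins: read the wrist's pose just before it. camera_model takes no time and is no camera call.
- arm.job_done(): hands the job in, once; it reports no verdict.
Trained networks look in the newest picture that a camera, given by its name, has taken for a name from the list of things; names that differ only in an ending like _2 or _b are one class to them, and where a whole thing is asked for, a point or a joint stands for the part that bears it (a point fixed in the world has none). Each returns a list of dicts, best first, with "conf" (0 to 1); they miss things now and then, are a little off and sometimes report something else, mostly with a low value. They report only what shows in the picture. A call takes as long as a camera call. They do not tell look-alikes from the thing itself.
- finder.find_in(camera, name): "box" ([left, top, right, bottom] in pixels, round what is visible of it).
- finder.landmark_of(camera, name): "point" ([column, row] in pixels: a listed point, or the origin of a listed thing).
The state is a dict: "t": time; "q": joint angles; "qd": joint speeds; "joint_efforts": joint torques, N m; "eef_pos": TCP position; "ee_rot": TCP orientation; "force": force on the tool from outside, world axes, zero at the start; "moment": the same for the moment, N m; "width": finger opening in m.
Only numpy, scipy, OpenCV 4.12 (cv2) and the standard library are available. Lean on these libraries where they do the work, as an engineer would, in place of code of your own. Each camera call takes 0.05 s, during which the arm holds its last target. There are 200 camera calls.

### The job

Make room at the open end of the desk organiser rail: from behind the last pot, push the whole row of four touching pots steadily along the rail, all together, until the pen pot is right up against the rail's end panel and no gaps are left. Only push with the fingers: the pots stay upright and are not lifted out of the rail. Leave the spare pot and the things beside the rail where they are.

Things in the scene. Friction and masses are not known exactly. Their poses are not given: they have to be found in the camera images.
- rail: fixed organiser rail: aluminium channel 480 mm long along its y, floor 5 mm above the desk, 74 mm wide inside, a lip 4 mm thick along each side up to 19 mm above the desk. Its +y end has an upright end panel 8 mm thick, 86 mm wide, 72 mm high; its -y end is open and level. Origin: centre of its underside on the desk; x across the rail, y towards the end panel, z up.
- stop_face (a point): point on the inner face of the end panel, mid-width, at the height of the rail's floor (5 mm above the desk, 240 mm along +y from the rail's origin); axes as the rail's. With the row home, the pot centres lie 28, 84, 140 and 196 mm from it along -y.
- open_end (a point): point at the open end of the rail, mid-width, at the height of the rail's floor (240 mm along -y from the rail's origin); axes as the rail's. The row's four pots touch at the start and fill 224 mm of the rail, with 2 mm to spare on each side between the lips; at least 108 mm of floor is free behind the last pot. Sliding the whole row takes 2 to 7 N.
- pen_pot: open-topped white plastic pot, outside 70 mm across the rail (its x) by 56 mm along the rail (its y), walls 3 mm, 88 mm high, with two pens, a pencil and a steel ruler standing in it up to 170 mm. Origin: centre of its underside, z up. About 0.1 to 0.3 kg, standing loose on the rail's floor. Always the first of the row, next to the end panel, with 87 to 147 mm of empty rail between it and the panel at the start.
- low_pot: open-topped white plastic pot, outside 70 mm across the rail (its x) by 56 mm along the rail (its y), walls 3 mm, 42 mm high, holding a block of note paper. Origin: centre of its underside, z up. About 0.1 to 0.3 kg, standing loose on the rail's floor. Second, third or last of the row.
- mid_pot: open-topped white plastic pot, outside 70 mm across the rail (its x) by 56 mm along the rail (its y), walls 3 mm, 55 mm high, holding black binder clips. Origin: centre of its underside, z up. About 0.1 to 0.3 kg, standing loose on the rail's floor. Second, third or last of the row.
- high_pot: open-topped white plastic pot, outside 70 mm across the rail (its x) by 56 mm along the rail (its y), walls 3 mm, 68 mm high, holding an eraser and a tape roll. Origin: centre of its underside, z up. About 0.1 to 0.3 kg, standing loose on the rail's floor. Second, third or last of the row.
- spare_pot: the empty spare pot, same make, 70 x 56 x 55 mm high, standing on the desk (not in the rail) on the robot's side of the rail near its open end; to be left alone. Origin: centre of its underside.
- glue_stick: white glue stick standing upright on the desk on the robot's side of the rail, 26 mm across, 84 mm high. To be left alone. Origin: centre of its underside.
- stapler: black desk stapler, 125 x 34 x 52 mm high, beyond the rail and roughly along it. To be left alone. Origin: centre of its underside, x along it.
- highlighter: flat grey and black marker lying on the desk beyond the rail near its open end, 115 x 26 x 16 mm. To be left alone. Origin: on its underside near its middle, x along it.
Mind the look-alikes: they are no part of the job. Leave any green or red look-alike of the mid_pot alone. Leave any orange or yellow look-alike of the pen_pot alone.

How it is judged:
By the outcome, as a careful person would: the job done as asked, in the order asked, and still so for the second after the job is handed in, with the robot touching nothing.
It also fails if it takes over 42 s, if anything falls off the work surface, if the arm or the gripper's body presses on something with over 40 N, if the wrist force passes 120 N, or if a joint passes its speed limit or range.

## Working session

There is one attempt and no reset: what is moved stays moved. The work goes in short steps, Python scripts to look and compute and a tool call to move; the robot and the scene stay as the last step left them, time stands still between calls to the robot, and variables do not carry over. Pictures are saved under pics/ and viewed, about 8 in all and at most 12, crops included, and the job is handed in when it is done.

Besides the shell and the picture viewer there is one more tool, called in YAML: its name, and indented under it one key for each argument. apply_moves: Moves the arm, as the interface text tells. Its arguments: {"type":"object","properties":{"increments":{"type":"array"},"hand":{"type":"number"},"force":{"type":"number"}},"required":["increments"]}

```bash
mkdir -p pics; cat > h.py <<'E'
import numpy as np, cv2
from station import arm, optics, finder
def save(c,n):
    im=optics.grab_frame(c); cv2.imwrite(f'pics/{n}.png',im[:,:,::-1]); return im
def ray(c,px,z):
    m=optics.camera_model(c); K=np.array([[m['fx'],0,m['cx']],[0,m['fy'],m['cy']],[0,0,1.]])
    u=cv2.undistortPoints(np.array([[px]],float),K,np.array(m['dist_coeffs'],float))[0,0]
    T=np.linalg.inv(np.array(m['world_to_cam'])); d=T[:3,:3]@[u[0],-u[1],-1]; o=T[:3,3]
    return o+d*(z-o[2])/d[2]
def proj(c,P):
    m=optics.camera_model(c); K=np.array([[m['fx'],0,m['cx']],[0,m['fy'],m['cy']],[0,0,1.]])
    T=np.array(m['world_to_cam']); p=(T[:3,:3]@np.atleast_2d(P).T).T+T[:3,3]; p=p*[1,-1,-1]
    return cv2.projectPoints(p,np.zeros(3),np.zeros(3),K,np.array(m['dist_coeffs'],float))[0][:,0]
E
python3 - <<'E'
from h import *
a=save('top','top0'); 
Z=dict(stop_face=.005,open_end=.005,rail=0,pen_pot=.005,low_pot=.005,mid_pot=.005,high_pot=.005,spare_pot=0,glue_stick=0,stapler=0,highlighter=0)
def go(c):
  for n,z in Z.items():
    for r in finder.landmark_of(c,n)[:3]:
        print(c,n,round(r['conf'],2),np.round(r['point']),np.round(ray(c,r['point'],z),3))
go('top')
b=save('side','side0'); go('side')
print(arm.get_state())
E
```

```text
top open_end 0.77 [425. 218.] [ 0.507 -0.305  0.005]
top open_end 0.18 [286. 251.] [ 0.439 -0.015  0.005]
top pen_pot 0.87 [248. 206.] [0.532 0.062 0.005]
top pen_pot 0.74 [165. 152.] [0.647 0.236 0.005]
top pen_pot 0.67 [233. 146.] [0.659 0.093 0.005]
top mid_pot 0.94 [304. 296.] [ 0.349 -0.052  0.005]
top mid_pot 0.85 [332. 214.] [ 0.515 -0.11   0.005]
top high_pot 0.7 [301. 210.] [ 0.523 -0.048  0.005]
top spare_pot 0.64 [399. 274.] [ 0.393 -0.246  0.   ]
top glue_stick 0.51 [333. 213.] [ 0.518 -0.113  0.   ]
top glue_stick 0.48 [283. 250.] [ 0.441 -0.01   0.   ]
top stapler 0.98 [311. 163.] [ 0.624 -0.069  0.   ]
top highlighter 0.73 [402. 175.] [ 0.599 -0.262  0.   ]
top highlighter 0.17 [301. 210.] [ 0.524 -0.048  0.   ]
side stop_face 0.62 [264. 161.] [0.541 0.179 0.005]
side stop_face 0.53 [338. 244.] [ 0.619 -0.065  0.005]
side open_end 0.88 [310. 393.] [ 0.498 -0.304  0.005]
side pen_pot 0.92 [327. 178.] [0.652 0.099 0.005]
side pen_pot 0.89 [308. 134.] [0.653 0.24  0.005]
side pen_pot 0.58 [271. 205.] [0.527 0.058 0.005]
side low_pot 0.69 [276. 226.] [0.525 0.005 0.005]
si
[... 470 characters left out ...]
  ]
side highlighter 0.61 [365. 349.] [ 0.597 -0.26   0.   ]
{'t': 1.2, 'q': array([ 1.59808488e+00,  3.58581591e-01,  1.18972684e-02,  2.05666839e-05,
       -1.22407750e+00, -2.88107155e-01]), 'qd': array([ 0.00081684, -0.00050597,  0.00192159, -0.00067176,  0.00011484,
        0.00056517]), 'joint_efforts': array([ 2.20379006e-04, -5.82388330e+01,  2.93317723e+01,  7.00254634e+00,
        1.26047689e-02,  1.42467593e-05]), 'eef_pos': array([0.17407779, 0.65215378, 0.23757568]), 'ee_rot': array([-3.14158391e+00,  3.85773424e-05, -1.83160794e+00]), 'force': array([-0.85161083, -0.0172708 ,  0.54082961]), 'moment': array([-0.0768309 ,  0.01374576,  0.08332302]), 'width': 0.08751589808620298}
```

View pics/top0.png

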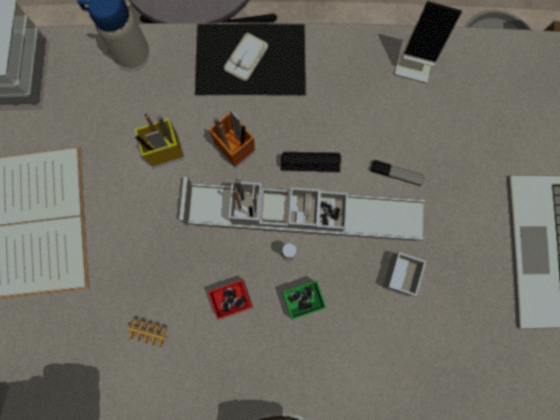

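View pics/side0.png

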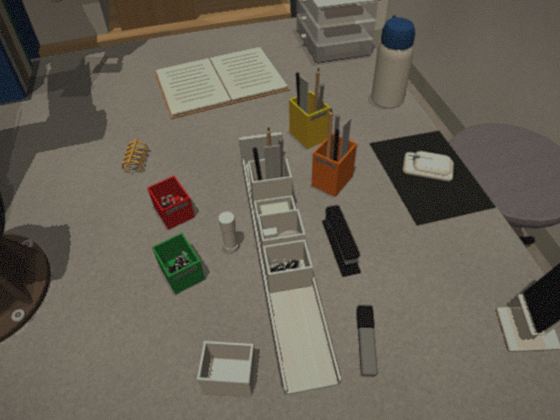

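Both pictures agree on the row order: pen, low, high, mid, with mid last at about (0.517, -0.106). The rail runs from (0.503, -0.305) to (0.541, 0.178), a heading of (0.080, 0.997). The glue stick (84 mm high) stands about 87 mm off the rail axis, inside the gripper body's half-length of 97 mm. I'll therefore push with the tips at about z = 0.030, so the body passes above it.

apply_moves:
  increments: [0.028, -0.0275, 0, 0, 0, -0.116, 0.028, -0.0275, 0, 0, 0, -0.116, 0.028, -0.0275, 0, 0, 0, -0.116, 0.028, -0.0275, 0, 0, 0, -0.116, 0.028, -0.0275, 0, 0, 0, -0.116, 0.028, -0.0275, 0, 0, 0, -0.116, 0.028, -0.0275, 0, 0, 0, -0.116, 0.028, -0.0275, 0, 0, 0, -0.116, 0.028, -0.0275, 0, 0, 0, -0.116, 0.028, -0.0275, 0, 0, 0, -0.116, 0.028, -0.0275, 0, 0, 0, -0.116, 0.002, -0.038, 0, 0, 0, -0.116, 0.002, -0.038, 0, 0, 0, 0, 0.002, -0.038, 0, 0, 0, 0, 0.002, -0.038, 0, 0, 0, 0, 0.002, -0.038, 0, 0, 0, 0, 0.002, -0.038, 0, 0, 0, 0, 0.002, -0.038, 0, 0, 0, 0]
  hand: 1
  force: 20

```text
t: 2.7
eef_pos: [0.505, 0.0628, 0.2371]
ee_rot: [3.139, 0.005, 2.998]
force: [1.4, -0.5, -1.2]
width: 0.0003
```

apply_moves:
  increments: [0.001, -0.036, 0, 0, 0, 0.016, 0.001, -0.036, 0, 0, 0, 0.016, 0.001, -0.036, 0, 0, 0, 0.016, 0.001, -0.036, 0, 0, 0, 0.016, 0.001, -0.036, 0, 0, 0, 0, 0.001, -0.036, 0, 0, 0, 0, 0, -0.03, 0, 0, 0, 0, 0, 0, 0, 0, 0, 0, 0, 0, 0, 0, 0, 0]

```text
t: 3.45
eef_pos: [0.5083, -0.2025, 0.24]
ee_rot: [3.139, 0.011, 3.06]
force: [-1.0, 0.4, 0.3]
width: 0.0004
```

```bash
python3 - <<'E'
from h import *
s=arm.get_state(); print(s['t'],s['eef_pos'],s['ee_rot'],s['force'])
save('side','side1')
for n,z in dict(stop_face=.005,open_end=.005,mid_pot=.005,pen_pot=.005,high_pot=.005,low_pot=.005).items():
    for r in finder.landmark_of('side',n)[:3]: print(n,round(r['conf'],2),np.round(ray('side',r['point'],z),3))
E
```

```text
3.45 [ 0.50830369 -0.20246387  0.23998212] [3.13895709 0.01104893 3.06011266] [-0.9912429   0.38605631  0.28499534]
stop_face 0.68 [0.536 0.178 0.005]
mid_pot 0.91 [0.342 0.09  0.005]
mid_pot 0.9 [ 0.517 -0.102  0.005]
mid_pot 0.79 [ 0.345 -0.054  0.005]
pen_pot 0.59 [0.535 0.055 0.005]
high_pot 0.9 [ 0.52  -0.044  0.005]
low_pot 0.44 [0.523 0.005 0.005]
low_pot 0.22 [ 0.617 -0.068  0.005]
```

apply_moves:
  increments: [0.003, 0, -0.035, 0, 0.011, 0, 0, 0, -0.035, 0, 0, 0, 0, 0, -0.035, 0, 0, 0, 0, 0, -0.035, 0, 0, 0, 0, 0, -0.03, 0, 0, 0, 0, 0, -0.02, 0, 0, 0, 0, 0, -0.009, 0, 0, 0, 0, 0, 0, 0, 0, 0, 0, 0, 0, 0, 0, 0]

```text
t: 4.55
eef_pos: [0.5156, -0.1937, 0.039]
ee_rot: [3.141, 0.012, 3.077]
force: [-0.4, -0.9, 0.1]
width: 0.0005
```

```bash
python3 - <<'E'
from h import *
s=arm.get_state(); print(s['t'],s['eef_pos'],s['ee_rot'],s['force'])
save('side','side2')
E
```

```text
4.55 [ 0.51561666 -0.19372426  0.03896985] [3.14109414 0.01187695 3.07736628] [-0.40155323 -0.85369508  0.10158313]
```

View pics/side2.png

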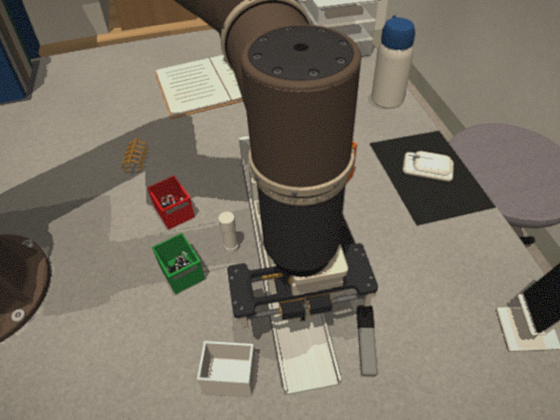

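The fingers are down inside the rail, behind the mid pot, clear of the spare pot (228, 368) and the highlighter (366, 340). I'll approach now.

apply_moves:
  increments: [-0.002, 0.008, 0.003, 0, 0.01, -0.012, 0, 0.008, 0, 0, 0, 0, 0.0005, 0.008, 0, 0, 0, 0, 0.0005, 0.006, 0, 0, 0, 0, 0.0005, 0.004, 0, 0, 0, 0, 0, 0.003, 0, 0, 0, 0, 0, 0.003, 0, 0, 0, 0]

```text
t: 5.18
eef_pos: [0.5208, -0.1505, 0.0498]
ee_rot: [3.141, 0.016, 3.068]
force: [0.4, -0.0, 0.1]
width: 0.0001
```

apply_moves:
  increments: [-0.003, 0.001, -0.005, 0, 0.015, -0.006, -0.002, 0.001, -0.004, 0, 0, 0, 0, 0.0, 0, 0, 0, 0]

```text
t: 5.43
eef_pos: [0.5154, -0.1476, 0.0403]
ee_rot: [-3.141, 0.0, 3.062]
force: [-0.3, -0.2, 0.1]
width: 0.0003
```

apply_moves:
  increments: [0, 0.0035, -0.0005, 0, 0, 0, 0, 0.0035, -0.0005, 0, 0, 0, 0, 0.0035, -0.0005, 0, 0, 0, 0, 0.0035, -0.0005, 0, 0, 0, 0, 0.0035, -0.0005, 0, 0, 0, 0, 0.0035, -0.0005, 0, 0, 0]

```text
t: 5.93
eef_pos: [0.5154, -0.1294, 0.0378]
ee_rot: [-3.136, -0.001, 3.062]
force: [-0.7, -5.8, 4.3]
width: 0.0007
```

apply_moves:
  increments: [0.0005, 0.004, 0.0003, 0, 0, 0, 0.0005, 0.004, 0.0003, 0, 0, 0, 0.0005, 0.004, 0.0003, 0, 0, 0, 0.0005, 0.004, 0.0003, 0, 0, 0, 0.0005, 0.004, 0.0003, 0, 0, 0, 0.0005, 0.004, 0.0003, 0, 0, 0, 0.0005, 0.004, 0.0003, 0, 0, 0, 0.0005, 0.004, 0.0003, 0, 0, 0]

```text
t: 6.6
eef_pos: [0.5175, -0.0954, 0.0391]
ee_rot: [-3.135, -0.005, 3.06]
force: [-0.2, -2.7, -3.2]
width: 0.0005
```

apply_moves:
  increments: [0.0005, 0.004, 0, 0, 0, 0, 0.0005, 0.004, 0, 0, 0, 0, 0.0005, 0.004, 0, 0, 0, 0, 0.0005, 0.004, 0, 0, 0, 0, 0.0005, 0.004, 0, 0, 0, 0, 0.0005, 0.004, 0, 0, 0, 0, 0.0005, 0.0035, 0, 0, 0, 0]

```text
t: 7.18
eef_pos: [0.521, -0.0646, 0.039]
ee_rot: [-3.135, -0.006, 3.061]
force: [-0.4, -2.6, -1.5]
width: 0.0003
```

```bash
python3 - <<'E'
from h import *
s=arm.get_state(); print(s['t'],s['eef_pos'],s['force'])
save('side','side3')
for n in ['stop_face','pen_pot','low_pot','mid_pot']:
    for r in finder.landmark_of('side',n)[:3]: print(n,round(r['conf'],2),np.round(ray('side',r['point'],.005),3))
save('top','top3')
for n in ['stop_face','pen_pot','low_pot']:
    for r in finder.landmark_of('top',n)[:3]: print(n,round(r['conf'],2),np.round(ray('top',r['point'],.005),3))
a=cv2.imread('pics/side3.png')[110:330,180:400]; b=cv2.imread('pics/top3.png')[120:300,150:370]
cv2.imwrite('pics/c3.png',np.vstack([cv2.resize(np.hstack([a,cv2.resize(b,(268,220))]),None,fx=1.6,fy=1.6,interpolation=2)]))
E
```

```text
7.1833 [ 0.520998   -0.06457727  0.03897207] [-0.35462499 -2.60851846 -1.45232605]
stop_face 0.23 [ 0.62  -0.069  0.005]
pen_pot 0.62 [0.656 0.093 0.005]
pen_pot 0.59 [0.664 0.251 0.005]
low_pot 0.28 [ 0.438 -0.02   0.005]
mid_pot 0.81 [0.348 0.09  0.005]
mid_pot 0.6 [ 0.521 -0.021  0.005]
mid_pot 0.57 [ 0.34  -0.053  0.005]
stop_face 0.66 [0.529 0.034 0.005]
pen_pot 0.77 [0.663 0.088 0.005]
```

View pics/c3.png

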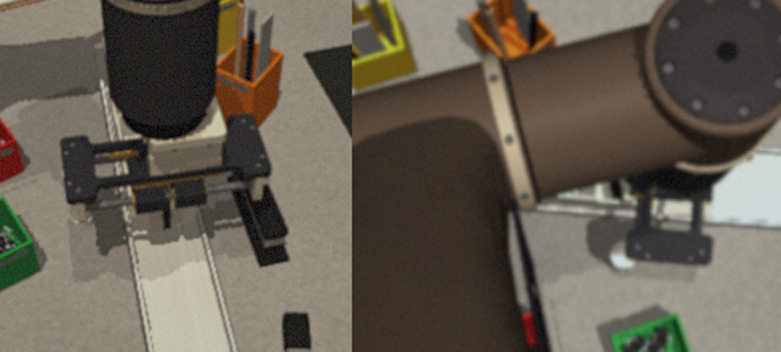

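The arm hides the row. The gripper passes over the glue stick with about 10 mm to spare and shows no sideways force. I'll do the last stretch slowly and watch the force.

apply_moves:
  increments: [0.0002, 0.0025, 0, 0, 0, 0, 0.0002, 0.0025, 0, 0, 0, 0, 0.0002, 0.0025, 0, 0, 0, 0]

```text
t: 7.88
eef_pos: [0.5209, -0.0587, 0.0391]
ee_rot: [-3.134, -0.007, 3.059]
force: [-0.7, -4.7, 0.7]
width: 0.0004
```

apply_moves:
  increments: [0.0001, 0.002, 0, 0, 0, 0, 0.0001, 0.002, 0, 0, 0, 0]

```text
t: 8.05
eef_pos: [0.5208, -0.0548, 0.0391]
ee_rot: [-3.133, -0.007, 3.059]
force: [-0.2, -3.4, 0.4]
width: 0.0004
```

apply_moves:
  increments: [0.0001, 0.002, 0, 0, 0, 0, 0.0001, 0.002, 0, 0, 0, 0]

```text
t: 8.22
eef_pos: [0.5204, -0.0541, 0.0396]
ee_rot: [-3.128, -0.009, 3.06]
force: [3.6, -25.5, 2.0]
width: 0.0005
```

The force jumped to 25 N at y = -0.054, against a predicted -0.055, so the row is against the panel. I'll back off straight, then raise the tool and look.

apply_moves:
  increments: [0, -0.003, 0, 0, 0, 0, 0, -0.006, 0, 0, 0, 0, -0.001, -0.012, 0, 0, 0, 0, -0.001, -0.02, 0, 0, 0, 0, -0.002, -0.025, 0, 0, 0, 0, -0.002, -0.025, 0, 0, 0, 0, 0, -0.015, 0.01, 0, 0, 0, 0, -0.01, 0.03, 0, 0, 0, 0, 0, 0.035, 0, 0, 0, 0, 0, 0.035, 0, 0, 0, 0, 0, 0.035, 0, 0, 0, 0, 0, 0.035, 0, 0, 0, 0, 0, 0.035, 0, 0, 0, 0, -0.02, 0.02, 0, 0, 0, 0, -0.038, 0, 0, 0, 0, 0, -0.038, 0, 0, 0, 0, 0, -0.038, 0, 0, 0, 0, 0, -0.038, 0, 0, 0, 0]

```text
t: 9.72
eef_pos: [0.5117, -0.3518, 0.2897]
ee_rot: [-3.135, 0.004, 3.072]
force: [1.2, 0.1, -0.1]
width: 0.0007
```

```bash
python3 - <<'E'
from h import *
s=arm.get_state(); print(s['t'],s['eef_pos'],s['force'])
save('side','side4')
for n in ['stop_face','pen_pot','low_pot','high_pot','mid_pot','glue_stick','spare_pot','stapler','highlighter']:
    for r in finder.landmark_of('side',n)[:3]: print(n,round(r['conf'],2),np.round(ray('side',r['point'],.005),3))
save('top','top4')
for n in ['stop_face','pen_pot','low_pot','high_pot','mid_pot']:
    for r in finder.landmark_of('top',n)[:3]: print('t',n,round(r['conf'],2),np.round(ray('top',r['point'],.005),3))
a=cv2.imread('pics/side4.png')[110:310,200:360]; b=cv2.imread('pics/top4.png')[160:260,160:360]
cv2.imwrite('pics/c4.png',np.hstack([cv2.resize(a,(400,500),interpolation=2),cv2.copyMakeBorder(cv2.resize(b,(400,200),interpolation=2),0,300,0,0,0)]))
E
```

```text
9.7167 [ 0.51165292 -0.35184387  0.28968114] [ 1.21159528  0.05993727 -0.05906441]
pen_pot 0.77 [0.658 0.235 0.005]
pen_pot 0.67 [0.539 0.143 0.005]
pen_pot 0.32 [ 0.596 -0.261  0.005]
mid_pot 0.88 [ 0.528 -0.01   0.005]
mid_pot 0.82 [ 0.343 -0.049  0.005]
mid_pot 0.74 [0.346 0.089 0.005]
glue_stick 0.82 [ 0.435 -0.018  0.005]
glue_stick 0.45 [ 0.526 -0.012  0.005]
spare_pot 0.78 [ 0.389 -0.252  0.005]
highlighter 0.64 [ 0.601 -0.256  0.005]
t stop_face 0.62 [0.532 0.039 0.005]
t pen_pot 0.85 [0.667 0.096 0.005]
t pen_pot 0.83 [0.542 0.151 0.005]
t pen_pot 0.8 [0.654 0.238 0.005]
t low_pot 0.72 [0.526 0.097 0.005]
t high_pot 0.61 [0.53  0.043 0.005]
t mid_pot 0.97 [ 0.345 -0.048  0.005]
t mid_pot 0.72 [ 0.522 -0.02   0.005]
t mid_pot 0.64 [0.345 0.094 0.005]
```

View pics/c4.png

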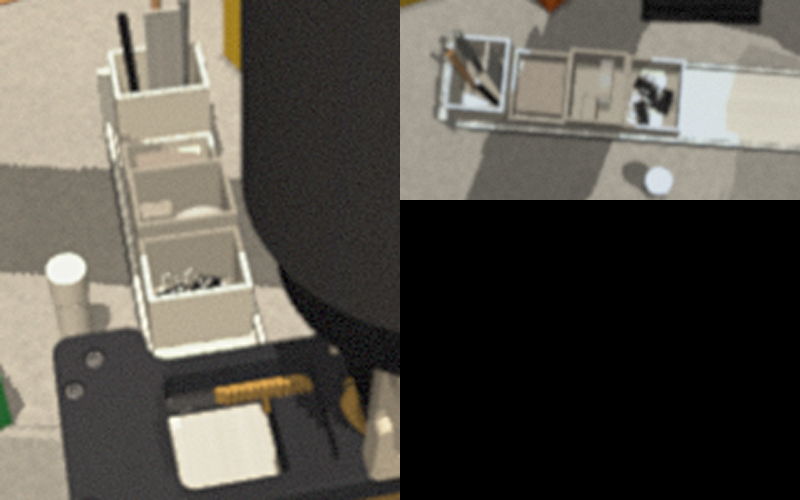

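The row looks home, upright and touching. I'll check for gaps once, overlaying the predicted home rims on the top picture.

```bash
python3 - <<'E'
from h import *
im=cv2.imread('pics/top4.png'); f=5; x0,y0=165,165
b=cv2.resize(im[y0:y0+75,x0:x0+155],None,fx=f,fy=f,interpolation=2); o=b.copy()
u=np.array([.0795,.9968,0]); v=np.array([.9968,-.0795,0]); S=np.array([.5405,.178,0])
for d,h in [(28,.093),(84,.047),(140,.073),(196,.060)]:
    c=S-u*d/1000+[0,0,h]
    P=proj('top',np.array([c+a*.035*v+e*.028*u for a,e in [(1,1),(1,-1),(-1,-1),(-1,1)]]))
    cv2.polylines(o,[np.int32((P-[x0-.5,y0-.5])*f)],True,(0,0,255),1)
cv2.imwrite('pics/ov.png',np.vstack([b[:290],o[:290]]) if 0 else np.vstack([b,o])[:600*10])
print(b.shape)
E
python3 -c "
import cv2;a=cv2.imread('pics/ov.png');cv2.imwrite('pics/ov.png',cv2.resize(a,None,fx=.79,fy=.79,interpolation=3))"
```

```text
(375, 775, 3)
```

View pics/ov.png

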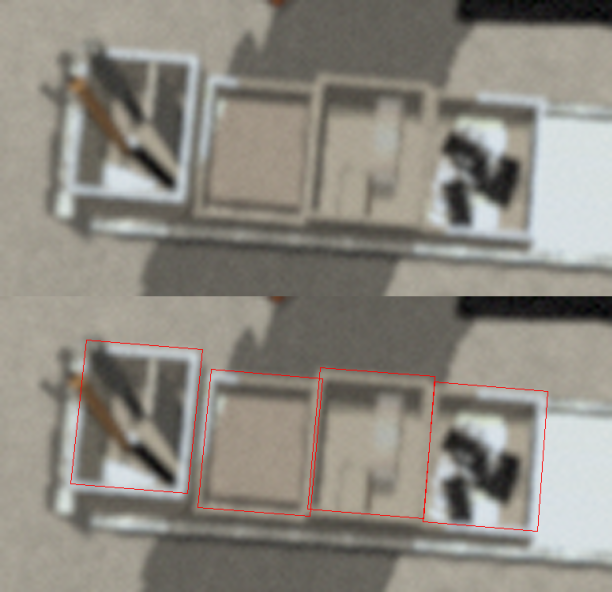

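The measured rims match the home layout, apart from a uniform offset of about 1 pixel in the direction of the panel, which is within calibration. No gaps show between the pots. Handing in.

```bash
python3 -c "
from station import arm
print(arm.get_state()['t'],arm.job_done())"
```

```text
the job is handed in; nothing more can be done
10.5167 None
```

I pushed the whole row along the rail from behind the last pot (the mid pot) with closed fingers, at about 40 mm/s and slower near the end. The row now stands against the end panel, and I handed the job in at 10.5 s.

- **Contact:** the pushing force stayed between 2.6 and 5.8 N on the way. It rose to about 25 N at TCP y = -0.054, against -0.055 predicted. I then backed the fingers straight off and raised them clear.
- **Final pictures:** all four pots are upright in the rail, and their rims match the predicted home layout to within a pixel or so. No gap is visible, but a pixel is about 2 mm in the top view, so a smaller gap would not show.
- **Things beside the rail:** the glue stick, spare pot and highlighter are where they were, within the finder's few-millimetre scatter. The finder did not report the stapler in the last side picture. It still shows in the last top picture, but I did not measure its position again.
- **Checks that disagreed:** in the last pictures the finder either missed the stop face or placed it wrongly at (0.532, 0.039). I discarded that reading and used the first side-camera one.

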